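Roll-test two film rollers and reject any that wobbles

TASK

Check the two screen-film rollers in the grey stand: either, both or none may wobble. Roll each in turn along the aluminium plate for at least one and a quarter turns of the drum in one stroke, keeping the drum pressed on so that it turns but never bottoming its spring, and feel how far it rises and falls. Hang any that rises and falls by more than about a millimetre in the red stand and any that runs true back in the grey stand, without disturbing the other things on the desk.

Things in the scene. Friction and masses are not known exactly. Their poses are not given: they have to be found in the camera images.
- plate: flat fixed aluminium test plate, 94 (x) x 220 (y) mm, 10 mm thick on rubber feet, top 18 mm above its origin, which is on the desk under its centre; roll along its y axis
- stand: fixed grey two-bay stand, 100 (x) x 160 (y) mm, origin under its centre on the desk. Two walls along y, 76 mm apart inside, 12 mm thick, top 60 mm above the desk; a roller hangs between them, shoulder plate flat on both wall tops, axle along the stand's x. Pairs of 6 mm high stops on the wall tops leave 40 mm along y for the 32 mm plate. Base 6 mm thick
- reject_stand: fixed red stand for rejects, the same shape and size as the grey one, also with two bays; origin under its centre on the desk
- stand_bay0 (a point): where the roller's origin lies when it hangs in the grey stand's -y bay (14 mm above the desk); axes as the stand's
- stand_bay1 (a point): the same for the +y bay
- reject_stand_bay0 (a point): where the roller's origin lies when it hangs in the red stand's -y bay (14 mm above the desk); axes as the stand's
- reject_stand_bay1 (a point): the same for the red stand's +y bay
- roller_1: hand roller for screen film, handle up, 0.2 to 0.3 kg. Origin under the middle of its drum, at the drum's lowest point with the spring slack; z up, x along the axle, y the way it rolls. Blue drum 26 mm across, 52 mm long. Steel shoulder plate 92 (x) x 32 (y) x 6 mm, its underside 46 mm above the origin. Looks just like roller_2. How far its drum wobbles is not told: see roller_2_drum
- roller_2: the other hand roller, same sizes, frame and look as roller_1. In both, the fork that carries the drum is sprung against the handle along z: 4 N per mm of travel, no preload, stop at 4.5 mm (18 N); more than 20 N on the plate is too much. With less than about 3 N on the plate the drum skids instead of turning
- roller_1_grip (a point): point in the middle of roller_1's black handle, 82 mm above the roller's origin, axes as the roller's. The handle is a 24 (x) x 30 (y) mm block from 52 to 104 mm above the origin: grasp it across its 24 mm
- roller_2_grip (a point): the same point of roller_2
- roller_1_drum (a joint): turning angle of roller_1's drum about the roller's x axis, rad, counting whole turns; within 0.5 of 0 at the start; 2 pi is one turn, 82 mm of rolling; positive when the roller travels to its own -y. The drum's body is its axle; the sleeve is its blue rubber, off the axle by the amount told under roller_2_drum
- roller_2_drum (a joint): the same for roller_2. Each roller's drum sits 0 to 1.3 mm off its axle, differently each time, so the axle rises and falls by twice that (0 to 2.6 mm from lowest to highest) over each turn; 2.6 mm is 10 N if the handle is kept at one height. A true drum keeps its height; the axle line is shown by the fork's pins
- tin: loose round yellow tin, 55 mm across, 22 mm high, bystander; origin under its centre
- frame: loose phone frame, 62 x 135 x 10 mm, bystander; origin under its centre
- charger: loose white wall charger, 30 x 60 x 24 mm, bystander; origin under its centre
Things that resemble listed ones, but are neither listed nor needed, are in the scene too. What is shaped like the roller_2 but turquoise or yellow is not meant.

How it is judged (in metres and radians):
On the way, in this order (a step that is already met when the one before it is completed fails the run):
1. one roller has been rolled on the plate until its drum has turned a full turn in one direction ((((value of joint roller_1_drum above 6.8 rad or value of joint roller_1_drum below -6.8 rad) and contact force between roller_1 and plate above 0.5 N) or ((value of joint roller_2_drum above 6.8 rad or value of joint roller_2_drum below -6.8 rad) and contact force between roller_2 and plate above 0.5 N))), for 0.05 s.
2. the other roller has been rolled on the plate likewise ((value of joint roller_1_drum above 6.8 rad or value of joint roller_1_drum below -6.8 rad) and (value of joint roller_2_drum above 6.8 rad or value of joint roller_2_drum below -6.8 rad) and contact force between any of roller_1, roller_2 and plate above 0.5 N), for 0.05 s.
At the end, for the whole second after the job is handed in: each roller whose drum rises and falls by over 1.4 mm hangs in a bay of the red stand, each with under 0.7 mm in a bay of the grey stand (one between: in either); within 8 mm of its place sideways and -3 to +4 mm in height, upright within 0.08 rad, at rest (((((horizontal distance between roller_1 and reject_stand_bay0 below 0.008 m and z of roller_1 in the frame of reject_stand_bay0 between -0.003 and 0.004 m) or (horizontal distance between roller_1 and reject_stand_bay1 below 0.008 m and z of roller_1 in the frame of reject_stand_bay1 between -0.003 and 0.004 m)) and distance between roller_1_sleeve_c0 and roller_1_drum_c0 above 0.00035 m) or (((horizontal distance between roller_1 and stand_bay0 below 0.008 m and z of roller_1 in the frame of stand_bay0 between -0.003 and 0.004 m) or (horizontal distance between roller_1 and stand_bay1 below 0.008 m and z of roller_1 in the frame of stand_bay1 between -0.003 and 0.004 m)) and distance between roller_1_sleeve_c0 and roller_1_drum_c0 below 0.0007 m)) and ((((horizontal distance between roller_2 and reject_stand_bay0 below 0.008 m and z of roller_2 in the frame of reject_stand_bay0 between -0.003 and 0.004 m) or (horizontal distance between roller_2 and reject_stand_bay1 below 0.008 m and z of roller_2 in the frame of reject_stand_bay1 between -0.003 and 0.004 m)) and distance between roller_2_sleeve_c0 and roller_2_drum_c0 above 0.00035 m) or (((horizontal distance between roller_2 and stand_bay0 below 0.008 m and z of roller_2 in the frame of stand_bay0 between -0.003 and 0.004 m) or (horizontal distance between roller_2 and stand_bay1 below 0.008 m and z of roller_2 in the frame of stand_bay1 between -0.003 and 0.004 m)) and distance between roller_2_sleeve_c0 and roller_2_drum_c0 below 0.0007 m)) and angle between each of roller_1, roller_2's own z axis and vertical below 0.08 rad and linear speed of each of roller_1, roller_2 below 0.02 m/s); the robot touches nothing.
It fails at once if a roller is pressed on the plate with more than 20 N (spring bottomed) (contact force between any of roller_1, roller_2 and plate above 20 N).
It fails at once if the tin, the phone frame or the charger is moved more than 20 mm (distance of any of tin, frame, charger from where it was at the start of the episode above 0.02 m).
It also fails if it takes over 72 s, if anything falls off the work surface, if the arm or the gripper's body presses on something with over 40 N, if the wrist force passes 120 N, or if a joint passes its speed limit or range.

ROBOT

A 7-joint arm with a two-finger parallel gripper is mounted at the origin on a cart in front of the work surface, level with it; the furniture and walls round the work are solid. World frame = base frame: x ahead of the robot, y to its left, z up, the work surface at z = 0. Lengths are in m, angles in degrees, forces in N, time in s.
With the tool pointing down it reaches from about 0.425 to 0.875 m from the base axis. Payload 4.7 kg.
Tool frame: the origin (TCP) lies at the very end of the fingers, on their centre line; the grasp point (between the pads) lies 19 mm behind it; z points along the fingers, y is the line along which they close (so a half turn about z gives the same grasp; the last joint's range is limited). The gripper opens to 87 mm and grips with 3 to 60 N. Pads are 19 mm wide; open, the fingers measure 117 mm over their backs; the gripper's body (75 mm by 190 mm) begins 51 mm behind the grasp point.
Start: joints at [71.224, 18.392, -4.016, 83.108, 1.295, 78.541, -3.26], TCP at [0.218, -0.612, 0.223] pointing down, gripper open.
Joint ranges: [-163.93, 163.93], [-17.29, 119.83], [-79.2, 71.16], [3.27, 140.29], [-89.18, 269.18], [5.43, 117.66], [-154.24, 154.24]. Speed limits (degrees/s): [147.25, 147.25, 180, 180, 180, 180, 180].

INTERFACE

Orientations are given as [roll, pitch, yaw] about the fixed x, y, z axes, in that order (R = Rz(yaw) Ry(pitch) Rx(roll)).
In Python, from cell import telemetry, cams, env gives the robot as it stands.
- The arm moves only by the tool arm_command, never from a script. Its argument "series" is text: rows parted by semicolons, each of 5 numbers parted by spaces: the shift along the tool's x, y, z in mm, then the turn about the tool's z in rad, then the closure in counts, from 0 (fully open) to 255 (shut). A call has 1 to 20 rows; each row shifts and turns the commanded pose from where the row before left it, along the tool's axes as they then stand; what a row does not reach is not made up. A row lasts 1/12 s, in which the tool goes at most 41.7 mm and 7.16 degrees, less where a joint would pass 70% of its speed; a pose out of reach is approached as far as the arm can. A call is refused whole if a number of a shift passes 41.7 or a number of a turn 0.125, either way. A call with a gripper value outside its range is refused whole. The fingers move at their own pace and stop on an object; "squeeze" is the grip in N (left out, the last holds). Time passes only in rows, so rows that do not move let the fingers close. It gives the time, the measured TCP pose, the force, the opening and the grip force at its end, in the units of the state.
- telemetry.get_obs(): the state, without advancing time (a new reading comes with each control period).
- cams.read_camera(name): name is "scene" or "top" or "wrist"; returns the picture (420x560x3 uint8, blue, green, red); there is no depth.
- cams.calibration(name): a dict with "K" (3x3 intrinsics, pixels), "dist" ([k1, k2, p1, p2, k3] as OpenCV has them; the pictures are not rectified), "origin" and "rotation" of the camera in the world; the wrist camera has in their place "hand_eye" (4x4, takes a point from camera to tool coordinates, whose origin is the TCP and whose axes are the flange's). Camera axes: x right, y down, z forward; pixel columns grow to the right and rows downward; lengths in m; the calibration is good to about 2 mm. A picture is of the moment at which its call begins: read the wrist's pose just before it. calibration takes no time and is no camera call.
- env.sign_off(): hands the job in; it is judged then, once.
The state is a dict: "time_s": time; "qpos": joint angles; "joint_velocities": joint speeds; "effort": joint torques, N m; "tool_pos": TCP position; "tool_rot": TCP orientation; "force": force on the tool from outside, world axes, zero at the start; "wrist_torque": the same for the moment, N m; "grip_width": finger opening in m; "grasp_force": force on a finger pad.
Only numpy, scipy, OpenCV 4.12 (cv2) and the standard library are available. Lean on these libraries where they do the work, as an engineer would, in place of code of your own. Each camera call takes 0.05 s, during which the arm holds its last target. There are 200 camera calls.

## Working session

There is one attempt and no reset: what is moved stays moved. The work goes in short steps, Python scripts to look and compute and a tool call to move; the robot and the scene stay as the last step left them, time stands still between calls to the robot, and variables do not carry over. Pictures are saved under pics/ and viewed, at most 10 in all, crops included, and the job is handed in when it is done.

Besides the shell and the picture viewer there is one more tool, called by a JSON object that holds its "method" and its "body". arm_command: Moves the arm, as the interface text tells. Its arguments: {"type":"object","properties":{"series":{"type":"string"},"squeeze":{"type":"number"}},"required":["series"]}

```bash
ls; mkdir -p pics; python3 - <<'E'
from cell import telemetry, cams, env
import cv2
o=telemetry.get_obs()
print({k:o[k] for k in('time_s','tool_pos','tool_rot','force','grip_width')})
for n in('scene','top'):
    cv2.imwrite(f'pics/{n}0.png',cams.read_camera(n)); c=cams.calibration(n); print(n,c)
print(cams.calibration('wrist'))
E
```

```text
pics
{'time_s': 0.0, 'tool_pos': array([ 0.21763153, -0.61189832,  0.22145816]), 'tool_rot': array([-1.79890031e+02,  5.16719408e-03,  1.95852480e+01]), 'force': array([-0.12040118,  0.17723135,  0.54087258]), 'grip_width': 0.08712454141520687}
scene {'K': array([[532.36111045,   0.        , 277.58094351],
       [  0.        , 532.36111045, 205.82367949],
       [  0.        ,   0.        ,   1.        ]]), 'dist': array([-0.15659468,  0.        ,  0.        ,  0.        ,  0.        ]), 'origin': array([-0.29503373, -0.83942169,  1.19968317]), 'rotation': array([-133.96804313,    0.72609837,  -43.95630581])}
top {'K': array([[535.54221699,   0.        , 270.45469447],
       [  0.        , 535.54221699, 207.30489448],
       [  0.        ,   0.        ,   1.        ]]), 'dist': array([0.00589782, 0.        , 0.        , 0.        , 0.        ]), 'origin': array([0.26112513, 0.01206338, 1.6096203 ]), 'rotation': array([-170.49031378,   -0.75897488,  -90.93707382])}
{'K': array([[291.84085889,   0.        , 284.54753493],
       [  0.        , 291.84085889, 207.23432445],
       [  0.        ,   0.        ,   1.        ]]), 'dist': array([-0.00787645,  0.        ,  0.        ,  0.        ,  0.        ]), 'hand_eye': array([[ 2.49160506e-04, -9.53091873e-01, -3.02681053e-01,
         8.31478043e-02],
       [ 9.99999134e-01, -1.53767290e-04,  1.30736510e-03,
        -7.15528983e-05],
       [-1.29258149e-03, -3.02681117e-01,  9.53091009e-01,
        -1.62066364e-01],
       [ 0.00000000e+00,  0.00000000e+00,  0.00000000e+00,
         1.00000000e+00]])}
```

View pics/scene0.png

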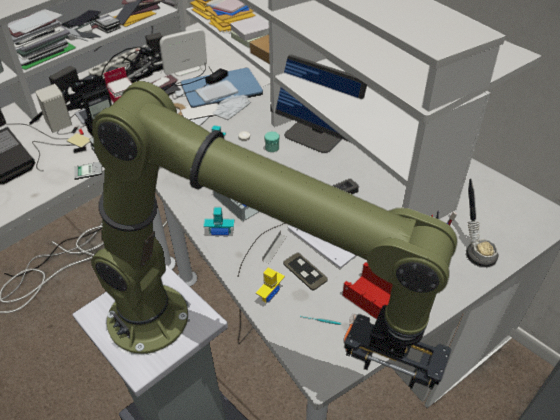

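View pics/top0.png

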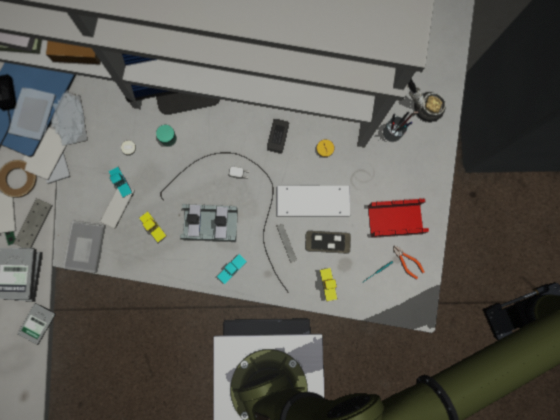

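The top view shows the grey stand with two rollers at about (210,222), handles at (195,220) and (221,222). The plate is at (313,201), the red stand at (397,218), the frame at (327,242), the tin at (325,148) and the charger at (236,172).

Things that could be mistaken for the rollers: yellow look-alikes at (152,227) and (329,285), and turquoise ones at (120,182) and (231,268). I choose the black-handled pair in the grey stand. The red stand at (397,218) is the reject stand.

```bash
cat > h.py <<'E'
import numpy as np, cv2
from scipy.spatial.transform import Rotation as R
from cell import telemetry, cams
def cam(name,obs=None):
    c=cams.calibration(name)
    if name=='wrist':
        T=R.from_euler('xyz',obs['tool_rot'],degrees=True).as_matrix(); H=c['hand_eye']
        return c['K'],c['dist'],np.array(obs['tool_pos'])+T@H[:3,3],T@H[:3,:3]
    return c['K'],c['dist'],c['origin'],R.from_euler('xyz',c['rotation'],degrees=True).as_matrix()
def cast(px,z,C):
    K,d,o,M=C
    u=cv2.undistortPoints(np.float64(px).reshape(-1,1,2),K,d)[:,0]
    r=np.c_[u,np.ones(len(u))]@M.T
    return o+r*((z-o[2])/r[:,2])[:,None]
def proj(P,C):
    K,d,o,M=C
    return cv2.projectPoints(np.float64(P).reshape(-1,3),cv2.Rodrigues(M.T)[0],-M.T@o,K,d)[0][:,0]
def blobs(mask,amin):
    cs=cv2.findContours(mask.astype(np.uint8),cv2.RETR_EXTERNAL,cv2.CHAIN_APPROX_NONE)[0]
    return [c for c in cs if cv2.contourArea(c)>amin]
def rect(c,z,C):
    p=cast(c[:,0],z,C)[:,:2]*1000
    (x,y),s,a=cv2.minAreaRect(p.astype(np.float32)); return np.round([x,y,*s,a],1)
E
python3 - <<'E'
from h import *
im=cv2.imread('pics/top0.png'); C=cam('top'); hsv=cv2.cvtColor(im,cv2.COLOR_BGR2HSV)
h,s,v=cv2.split(hsv)
for c in blobs(((h<6)|(h>174))&(s>150)&(v>60),300): print('red',c.mean(0),rect(c,.06,C))
m=np.zeros_like(v); m[175:230,260:365]=1
for c in blobs((v>205)&(m>0),500): print('plate',c.mean(0),rect(c,.018,C))
m[:]=0; m[200:250,170:250]=1
for c in blobs((v<50)&(m>0),20): print('dark',c.mean(0),rect(c,.118,C))
cr=cv2.resize(im[120:300,160:440],None,fx=2.8,fy=2.8,interpolation=cv2.INTER_CUBIC)
cv2.imwrite('pics/crop1.png',cr)
E
```

```text
red [[395.64953271 215.3364486 ]] [ 485.9 -385.2   98.9  167.1    3.1]
dark [[218.90909091 221.12121212]] [475.1 130.6  22.7  19.9  89.2]
dark [[192.17857143 218.57142857]] [481.9 207.7  25.6  19.9  89.2]
```

View pics/crop1.png

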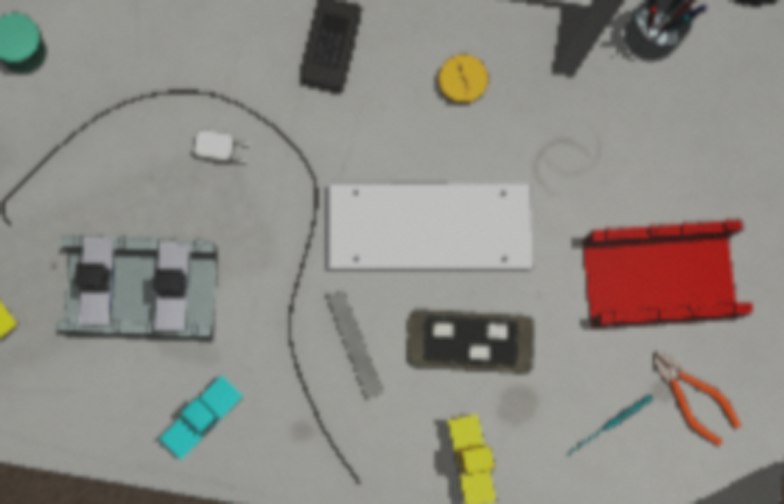

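The crop confirms the choice: grey stand with two black-handled rollers at crop (93,278) and (170,283), the bare plate at (430,227), and the red stand empty at (660,275). I'll turn the tool to yaw 90, so tool x is world y and tool y is world x, and go over the red stand for a closer look.

{"method": "arm_command", "body": {"series": "0 0 -6 -0.123 0;0 0 -6 -0.123 0;0 0 -6 -0.123 0;0 0 -6 -0.123 0;0 0 -6 -0.123 0;0 0 -6 -0.123 0;0 0 -6 -0.123 0;0 0 -6 -0.123 0;0 0 -6 -0.123 0;0 0 -6 -0.122 0;26 27 0 0 0;26 27 0 0 0;26 27 0 0 0;26 27 0 0 0;26 27 0 0 0;26 27 0 0 0;26 27 0 0 0;26 27 0 0 0;26 27 0 0 0;26 27 0 0 0"}}

```text
time_s: 1.77
tool_pos: [0.4887, -0.3509, 0.2822]
tool_rot: [-180.0, -0.0, 90.0]
force: [0.1, 0.1, 0.6]
grip_width: 0.0868
grasp_force: 0.0
```

```bash
python3 - <<'E'
from h import *
o=telemetry.get_obs(); im=cams.read_camera('wrist'); C=cam('wrist',o); cv2.imwrite('pics/w1.png',im)
np.save('w1.npy',np.r_[o['tool_pos'],o['tool_rot']])
print(o['time_s'],o['tool_pos'],o['tool_rot'],o['force'])
h,s,v=cv2.split(cv2.cvtColor(im,cv2.COLOR_BGR2HSV))
for c in blobs(((h<6)|(h>174))&(s>150)&(v>50),1500): print('red',c.mean(0),rect(c,.06,C))
E
```

```text
1.7667 [ 0.4886709  -0.35088939  0.2822467 ] [-1.79969786e+02 -2.95402270e-03  8.99908845e+01] [0.10647662 0.12181486 0.55272764]
red [[284.04029304 194.46886447]] [ 487.6 -375.4   67.7  133.3    3.5]
```

View pics/w1.png

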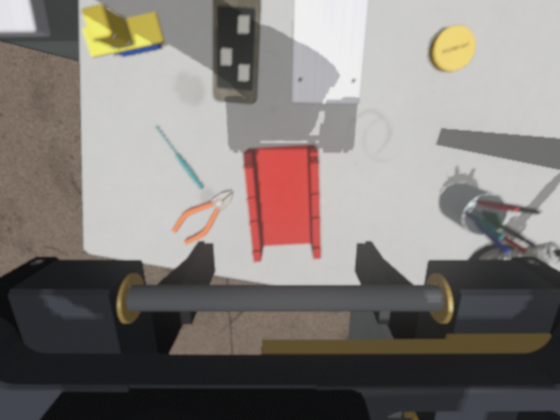

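The wrist view has world +y up and +x to the right. The red stand is at (284,203) with wall-top corners (245,152), (316,147), (321,257) and (254,261). The plate's end is at (327,102), the frame at (236,50) and the tin at (453,48).

```bash
python3 - <<'E'
from h import *
im=cv2.imread('pics/w1.png'); a=np.load('w1.npy'); C=cam('wrist',dict(tool_pos=a[:3],tool_rot=a[3:]))
print(cast([(245,152),(316,147),(321,257),(254,261)],.06,C)[:,:2]*1000)
h,s,v=cv2.split(cv2.cvtColor(im,cv2.COLOR_BGR2HSV))
r=((h<8)|(h>170))&(s>110)&(v>40); r[:130]=0;r[270:]=0;r[:,:235]=0;r[:,335:]=0
p=np.argwhere(r)[:,::-1].reshape(-1,1,2); print('red',rect(p,.06,C))
print('plate end',cast([(293,101),(358,103)],.018,C)[:,:2]*1000)
E
```

```text
[[ 436.59639633 -314.25025212]
 [ 528.97217086 -307.81473409]
 [ 541.47428523 -466.17021661]
 [ 443.31598341 -472.72926953]]
red [ 486.7 -388.2   97.1  161.5    3.3]
plate end [[ 499.76372603 -249.89404694]
 [ 589.37271401 -252.41663891]]
```

{"method": "arm_command", "body": {"series": "35 0 0 0 0;35 0 0 0 0;35 0 0 0 0;35 0 0 0 0;35 0 0 0 0;35 0 0 0 0;35 0 0 0 0;0 0 0 0 0"}}

```text
time_s: 2.48
tool_pos: [0.4881, -0.0987, 0.2829]
tool_rot: [180.0, -0.1, 90.6]
force: [-0.1, 0.4, -0.0]
grip_width: 0.0875
grasp_force: 0.0
```

```bash
python3 - <<'E'
from h import *
o=telemetry.get_obs(); im=cams.read_camera('wrist'); C=cam('wrist',o); cv2.imwrite('pics/w2.png',im)
np.save('w2.npy',np.r_[o['tool_pos'],o['tool_rot']]); print(o['time_s'],o['tool_pos'])
E
```

```text
2.4833 [ 0.48811479 -0.09865452  0.28293847]
```

View pics/w2.png

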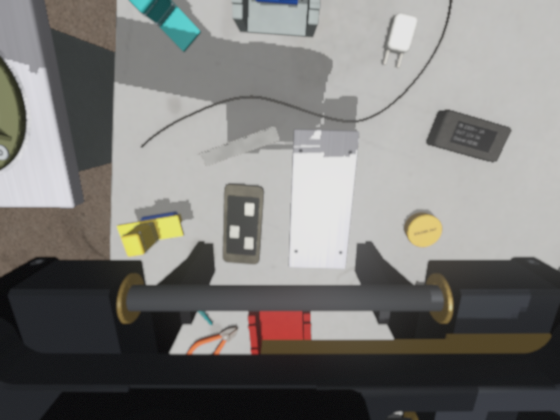

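Here the plate corners are at (295,131), (357,131), (348,269) and (290,267). The grey stand's lower edge is at (278,30), the charger at (401,35) and the tin at (425,231).

```bash
python3 - <<'E'
from h import *
im=cv2.imread('pics/w2.png'); a=np.load('w2.npy'); C=cam('wrist',dict(tool_pos=a[:3],tool_rot=a[3:]))
print(cast([(295,131),(357,131),(348,269),(290,267)],.018,C)[:,:2]*1000)
T=cam('top'); t=np.array([(328,184),(531,184),(532,270),(328,270)])/2.8+[160,120]
print('top plate',cast(t,.018,T)[:,:2]*1000)
E
```

```text
[[ 502.00195313  -36.97593194]
 [ 590.01910919  -35.9111646 ]
 [ 594.19732479 -256.04806538]
 [ 498.62505694 -253.38797977]]
top plate [[ 593.52709882  -34.76174421]
 [ 590.52430323 -255.18157387]
 [ 496.15756835 -252.40644138]
 [ 499.30612167  -33.02626806]]
```

{"method": "arm_command", "body": {"series": "35 0 0 0 0;35 0 0 0 0;35 0 0 0 0;35 0 0 0 0;35 0 0 0 0;35 0 0 0 0;20 0 0 0 0;0 0 0 0 0;0 0 0 0 0"}}

```text
time_s: 3.28
tool_pos: [0.4879, 0.1225, 0.2823]
tool_rot: [-180.0, 0.0, 90.1]
force: [0.7, -1.4, 0.3]
grip_width: 0.0872
grasp_force: 0.0
```

```bash
python3 - <<'E'
from h import *
o=telemetry.get_obs(); im=cams.read_camera('wrist'); C=cam('wrist',o); cv2.imwrite('pics/w3.png',im)
np.save('w3.npy',np.r_[o['tool_pos'],o['tool_rot']]); print(o['time_s'],o['tool_pos'],o['tool_rot'])
E
```

```text
3.2833 [0.48787491 0.12250832 0.28225516] [-1.79971493e+02  2.33215062e-02  9.00961528e+01]
```

View pics/w3.png

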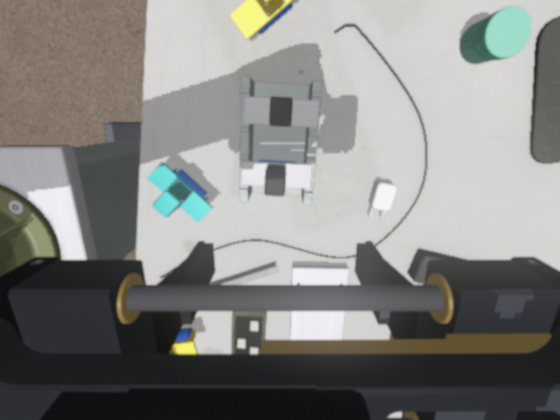

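The grey stand is at (279,140). The handles are at (281,110) for the +y bay and (275,180) for the −y bay. Their shoulder plates are at (280,110) and (277,180), with a slight yaw.

```bash
python3 - <<'E'
from h import *
im=cv2.imread('pics/w3.png'); a=np.load('w3.npy'); C=cam('wrist',dict(tool_pos=a[:3],tool_rot=a[3:]))
h,s,v=cv2.split(cv2.cvtColor(im,cv2.COLOR_BGR2HSV))
m=np.zeros_like(v); m[85:210,235:330]=1
for c in blobs((v<40)&(m>0),80):
    x,y,w,hh=cv2.boundingRect(c); print('dark',x,y,w,hh,rect(c,.118,C)); 
# predicted image of corners for the guess, handle top z .118 and shoulder top z .066
print('stand corners',cast([(240,78),(321,82),(313,202),(240,201)],.06,C)[:,:2]*1000)
sh=[(243,94),(321,98),(320,125),(242,122)]
print('sh+',cast(sh,.066,C)[:,:2]*1000, cast(sh,.066,C)[:,:2].mean(0))
sh=[(241,163),(315,167),(313,197),(240,192)]
print('sh-',cast(sh,.066,C)[:,:2]*1000, cast(sh,.066,C)[:,:2].mean(0))
np.set_printoptions(linewidth=200)
print('row',v[108,236:326:3]); print('row2',v[178,236:326:3]); print('col', v[85:135:2,250]);print('col-', v[155:205:2,250])
E
```

```text
stand corners [[433.11527251 247.87969433]
 [531.53502984 243.56365558]
 [526.55652752  91.08110633]
 [426.28005312  92.30626973]]
sh+ [[436.82416593 229.34103167]
 [531.55072548 224.95996993]
 [531.54468201 193.27676526]
 [434.25340646 196.69604436]] [0.48354324 0.21106845]
sh- [[430.81132736 145.52783581]
 [527.05568937 140.49398568]
 [525.72434186  99.89729189]
 [427.79243165 106.64396382]] [0.47784595 0.12314077]
row [150 146 147 164 168 168 167 167 167 167 166 135  69  70  70  69  69  68  67 154 165 165 165 166 165 165 165 163 137 148]
row2 [204 193 227 235 235 235 235 236 236 228 106  95  95  95  95  93 111 236 238 238 238 237 237 237 237 215 202 206 207 210]
col [106 104  98  94  96 108 154 168 166 165 166 167 168 166 167 165 165 165 164 144  94  90  90  90  91]
col- [ 96  95  98 131 162 163 167 210 237 238 237 237 235 236 232 194 115 109 111 130 168 197 208 212 213]
```

```bash
python3 - <<'E'
from h import *
im=cv2.imread('pics/w3.png'); a=np.load('w3.npy'); C=cam('wrist',dict(tool_pos=a[:3],tool_rot=a[3:]))
g=im.max(2)
np.set_printoptions(linewidth=220)
print(g[92:130:2,262:300:2]); print(g[160:202:2,258:296:2])
E
```

```text
[[151 152 150 150 150 150 150 150 149 150 149 150 149 149 149 149 150 150 149]
 [151 151 150 150 149 148 147 147 148 148 148 149 149 149 149 149 149 150 149]
 [148 147 148 148 133 115 114 119 122 127 130 131 133 134 137 145 149 149 149]
 [161 160 160 158 118  70  67  68  68  68  70  71  74  77  85 124 146 147 146]
 [168 168 168 165 115  69  70  70  69  69  69  68  66  67  65 113 159 161 160]
 [166 166 166 163 109  69  71  70  71  69  69  68  68  69  65 115 165 167 166]
 [165 165 165 159 102  68  70  71  70  70  69  69  68  67  65 116 162 165 165]
 [166 166 166 158  99  69  70  71  70  69  69  69  69  68  67 121 163 165 164]
 [166 166 166 158  99  69  70  70  70  70  69  69  69  68  67 127 164 165 165]
 [168 167 167 158  95  69  71  70  70  70  70  69  69  68  69 132 163 165 164]
 [166 166 166 155  90  69  70  70  70  70  69  69  69  68  69 136 164 165 164]
 [167 167 167 155  87  69  70  70  70  71  70  70  69  69  73 146 165 166 166]
 [164 165 164 152  84  69  70  70  70  70  71  70  69  69  75 149 165 165 165]
 [165 165 165 151  81  69  71  70  70  70  70  70  70  69  78 148 164 164
[... 1361 characters left out ...]
32 187 110 112 113 113 113 114 113 112 110 127 221 236 237 237 237]
 [214 213 212 169 108 112 113 113 113 114 113 112 109 132 217 232 233 234 234]
 [213 213 211 166 107 111 112 112 112 113 113 112 109 134 206 217 218 216 216]
 [214 214 212 161 107 111 111 111 112 112 113 113 108 136 206 215 216 215 215]
 [210 209 207 159 107 110 111 110 111 111 112 112 107 146 207 214 214 215 215]
 [211 210 208 183 137 126 122 120 118 116 114 113 116 164 202 206 207 208 208]
 [214 213 213 210 201 196 193 188 183 179 175 172 177 198 207 207 206 205 204]
 [213 213 213 212 212 212 212 212 211 211 211 211 210 210 210 209 208 207 207]
 [213 213 212 212 212 212 213 213 213 213 214 213 212 212 211 210 210 209 207]]
```

```bash
python3 - <<'E'
from h import *
a=np.load('w3.npy'); C=cam('wrist',dict(tool_pos=a[:3],tool_rot=a[3:]))
print(cast([(280.5,111),(274.3,181.8),(280.5,96.5),(280.5,125.5),(274,168),(274,195.5)],.118,C)*1000)
E
```

```text
[[482.95474036 209.28589319 118.        ]
 [475.70243502 132.41217211 118.        ]
 [482.98668979 223.74248324 118.        ]
 [482.92171316 194.41912414 118.        ]
 [475.50257318 148.27586645 118.        ]
 [475.2135626  116.19767843 118.        ]]
```

Handles are at about (482,208.5) and (475.5,131.5), and the two cameras agree. The stand is at (479,169) with yaw about −2.5°. I'll grasp the +y roller with the TCP at z=0.077.

{"method": "arm_command", "body": {"series": "29 -2 0 0 0;29 -2 0 0 0;28 -1.5 0 0 0;0 0 20 0.054 0;0 0 25 0 0;0 0 25 0 0;0 0 25 0 0;0 0 25 0 0;0 0 25 0 0;0 0 25 0 0;0 0 15 0 0;0 0 10 0 0;0 0 5 0 0;0 0 0 0 0;0 0 0 0 0"}}

```text
time_s: 4.58
tool_pos: [0.4831, 0.2081, 0.0831]
tool_rot: [180.0, -0.0, 86.8]
force: [0.6, -0.2, 0.3]
grip_width: 0.0871
grasp_force: 0.0
```

```bash
python3 - <<'E'
from h import *
o=telemetry.get_obs(); im=cams.read_camera('wrist'); C=cam('wrist',o)
im2=cams.read_camera('scene')
cv2.imwrite('pics/w4.png',im[120:420,100:460]); print(o['time_s'],o['tool_pos'],o['tool_rot'])
E
```

```text
4.5833 [0.48312235 0.20810512 0.08308309] [ 1.79952425e+02 -4.05794351e-03  8.68440666e+01]
```

View pics/w4.png

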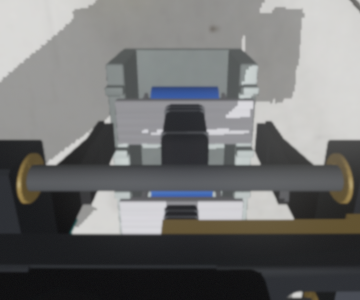

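The handle is centred between the fingers at about (185,135) in the crop. I'll go down 5 mm more, then close.

{"method": "arm_command", "body": {"series": "0 0 5 0 0;0 0 0 0 120;0 0 0 0 255;0 0 0 0 255;0 0 0 0 255;0 0 0 0 255;0 0 0 0 255;0 0 0 0 255;0 0 0 0 255;0 0 0 0 255", "squeeze": 40}}

```text
time_s: 5.52
tool_pos: [0.4823, 0.2086, 0.0775]
tool_rot: [-180.0, 0.0, 86.9]
force: [0.7, -0.8, 0.8]
grip_width: 0.035
grasp_force: 0.0
```

{"method": "arm_command", "body": {"series": "0 0 0 0 255;0 0 0 0 255;0 0 0 0 255;0 0 0 0 255"}}

```text
time_s: 5.85
tool_pos: [0.4824, 0.2086, 0.0775]
tool_rot: [180.0, 0.0, 86.9]
force: [1.6, -0.6, -0.6]
grip_width: 0.0239
grasp_force: 40.0
```

Gripped. Next I lift, square it to the plate, and carry it to just above the plate's +y end.

{"method": "arm_command", "body": {"series": "0 0 -15 0 255;0 0 -25 0 255;0 0 -30 0 255;0 0 -30 0 255;0 0 -30 -0.045 255;-34 8 0 0 255;-34 8 0 0 255;-34 8 0 0 255;-34 8 0 0 255;-34 8 0 0 255;-34 8 0 0 255;-34 8 0 0 255;-34 8 0 0 255;0 0 25 0 255;0 0 30 0 255;0 0 30 0 255;0 0 20 0 255;0 0 10 0 255;0 0 3 0 255;0 0 0 0 255"}}

```text
time_s: 7.52
tool_pos: [0.5436, -0.0638, 0.0892]
tool_rot: [-179.9, -0.0, 89.5]
force: [-0.1, 0.2, -1.9]
grip_width: 0.0239
grasp_force: 40.0
```

{"method": "arm_command", "body": {"series": "0 0 0 0 255;0 0 0 0 255"}}

```text
time_s: 7.68
tool_pos: [0.5452, -0.064, 0.0912]
tool_rot: [179.8, 0.0, 89.5]
force: [-0.5, 0.1, -2.2]
grip_width: 0.0237
grasp_force: 40.0
```

{"method": "arm_command", "body": {"series": "0 0 4 0 255;0 0 0 0 255;0 0 0 0 255"}}

```text
time_s: 7.93
tool_pos: [0.5439, -0.0641, 0.0858]
tool_rot: [180.0, 0.0, 89.5]
force: [-0.6, 0.0, -3.1]
grip_width: 0.0238
grasp_force: 40.0
```

{"method": "arm_command", "body": {"series": "0 0 3 0 255;0 0 0 0 255;0 0 0 0 255"}}

```text
time_s: 8.18
tool_pos: [0.5437, -0.064, 0.0824]
tool_rot: [-180.0, 0.0, 89.5]
force: [-0.1, 1.1, -2.2]
grip_width: 0.0237
grasp_force: 40.0
```

{"method": "arm_command", "body": {"series": "0 0 1 0 255;0 0 0 0 255;0 0 0 0 255"}}

```text
time_s: 8.43
tool_pos: [0.5439, -0.064, 0.0815]
tool_rot: [-180.0, 0.0, 89.5]
force: [-0.4, 0.0, -2.5]
grip_width: 0.0237
grasp_force: 40.0
```

{"method": "arm_command", "body": {"series": "0 0 1 0 255;0 0 0 0 255;0 0 0 0 255"}}

```text
time_s: 8.68
tool_pos: [0.544, -0.064, 0.0809]
tool_rot: [180.0, 0.0, 89.5]
force: [-0.0, 0.3, 1.3]
grip_width: 0.024
grasp_force: 40.0
```

Contact is where geometry says it should be. I'll press about 8 N and start rolling toward −y in 10 mm steps, reading the force at each.

{"method": "arm_command", "body": {"series": "0 0 1 0 255;0 0 0 0 255;0 0 0 0 255"}}

```text
time_s: 8.93
tool_pos: [0.544, -0.064, 0.08]
tool_rot: [180.0, 0.0, 89.5]
force: [-2.1, 1.1, 4.6]
grip_width: 0.0236
grasp_force: 40.0
```

{"method": "arm_command", "body": {"series": "-5 0 0 0 255;-5 0 0 0 255;0 0 0 0 255"}}

```text
time_s: 9.18
tool_pos: [0.5439, -0.0752, 0.0797]
tool_rot: [180.0, 0.0, 89.4]
force: [-2.3, 0.8, 5.0]
grip_width: 0.0236
grasp_force: 40.0
```

{"method": "arm_command", "body": {"series": "-5 0 0 0 255;-5 0 0 0 255;0 0 0 0 255"}}

```text
time_s: 9.43
tool_pos: [0.5438, -0.0857, 0.0796]
tool_rot: [180.0, 0.1, 89.4]
force: [-0.7, 0.4, 4.5]
grip_width: 0.0237
grasp_force: 40.0
```

{"method": "arm_command", "body": {"series": "-5 0 0 0 255;-5 0 0 0 255;0 0 0 0 255"}}

```text
time_s: 9.68
tool_pos: [0.5437, -0.0956, 0.0796]
tool_rot: [180.0, 0.1, 89.4]
force: [-1.8, 0.8, 5.3]
grip_width: 0.0238
grasp_force: 40.0
```

{"method": "arm_command", "body": {"series": "-5 0 0 0 255;-5 0 0 0 255;0 0 0 0 255"}}

```text
time_s: 9.93
tool_pos: [0.5436, -0.1057, 0.0797]
tool_rot: [180.0, 0.1, 89.4]
force: [-2.6, 0.4, 5.2]
grip_width: 0.0237
grasp_force: 40.0
```

{"method": "arm_command", "body": {"series": "-5 0 0 0 255;-5 0 0 0 255;0 0 0 0 255"}}

```text
time_s: 10.18
tool_pos: [0.5436, -0.1157, 0.0797]
tool_rot: [180.0, 0.1, 89.4]
force: [-1.1, 0.6, 6.6]
grip_width: 0.0239
grasp_force: 40.0
```

{"method": "arm_command", "body": {"series": "-5 0 0 0 255;-5 0 0 0 255;0 0 0 0 255"}}

```text
time_s: 10.43
tool_pos: [0.5435, -0.1258, 0.0798]
tool_rot: [180.0, 0.1, 89.4]
force: [-1.7, -0.3, 6.3]
grip_width: 0.0234
grasp_force: 40.0
```

{"method": "arm_command", "body": {"series": "-5 0 0 0 255;-5 0 0 0 255;0 0 0 0 255"}}

```text
time_s: 10.68
tool_pos: [0.5434, -0.1359, 0.0797]
tool_rot: [180.0, 0.1, 89.4]
force: [-2.0, 0.2, 6.1]
grip_width: 0.024
grasp_force: 40.0
```

{"method": "arm_command", "body": {"series": "-5 0 0 0 255;-5 0 0 0 255;0 0 0 0 255"}}

```text
time_s: 10.93
tool_pos: [0.5432, -0.1459, 0.0797]
tool_rot: [180.0, 0.1, 89.4]
force: [-2.2, 0.4, 4.7]
grip_width: 0.0239
grasp_force: 40.0
```

{"method": "arm_command", "body": {"series": "-5 0 0 0 255;-5 0 0 0 255;0 0 0 0 255"}}

```text
time_s: 11.18
tool_pos: [0.5432, -0.1559, 0.0797]
tool_rot: [180.0, 0.1, 89.4]
force: [-2.1, 0.3, 5.4]
grip_width: 0.0234
grasp_force: 40.0
```

{"method": "arm_command", "body": {"series": "-5 0 0 0 255;-5 0 0 0 255;0 0 0 0 255"}}

```text
time_s: 11.43
tool_pos: [0.5431, -0.166, 0.0796]
tool_rot: [180.0, 0.1, 89.4]
force: [-1.8, 1.5, 4.4]
grip_width: 0.0237
grasp_force: 40.0
```

{"method": "arm_command", "body": {"series": "-5 0 0 0 255;-5 0 0 0 255;0 0 0 0 255"}}

```text
time_s: 11.68
tool_pos: [0.5429, -0.176, 0.0796]
tool_rot: [180.0, 0.1, 89.4]
force: [-1.2, 0.1, 5.5]
grip_width: 0.0234
grasp_force: 40.0
```

{"method": "arm_command", "body": {"series": "-5 0 0 0 255;-5 0 0 0 255;0 0 0 0 255"}}

```text
time_s: 11.93
tool_pos: [0.5429, -0.1861, 0.0797]
tool_rot: [180.0, 0.1, 89.4]
force: [-1.5, 1.1, 5.4]
grip_width: 0.0238
grasp_force: 40.0
```

{"method": "arm_command", "body": {"series": "-5 0 0 0 255;-5 0 0 0 255;0 0 0 0 255"}}

```text
time_s: 12.18
tool_pos: [0.5428, -0.1961, 0.0798]
tool_rot: [180.0, 0.1, 89.4]
force: [-1.0, 0.3, 5.7]
grip_width: 0.0235
grasp_force: 40.0
```

{"method": "arm_command", "body": {"series": "-5 0 0 0 255;-5 0 0 0 255;0 0 0 0 255;0 0 0 0 255"}}

```text
time_s: 12.52
tool_pos: [0.5427, -0.2061, 0.0798]
tool_rot: [180.0, 0.1, 89.4]
force: [-1.3, -0.1, 5.3]
grip_width: 0.0239
grasp_force: 40.0
```

The force stays at 4.4–6.6 N, close to the noise. That is about 0.3 mm of rise and fall, so the +y roller runs true and goes back to the grey +y bay.

{"method": "arm_command", "body": {"series": "0 0 -20 0 255;0 0 -30 0 255;0 0 -40 0 255;0 0 -40 0 255;34.5 -5.5 0 0 255;34.5 -5.5 0 0 255;34.5 -5.5 0 0 255;34.5 -5.5 0 0 255;34.5 -5.5 0 0 255;34.5 -5.5 0 0 255;34.5 -5.5 0 0 255;34.5 -5.5 0 0 255;34.5 -5.5 0 0 255;34.5 -5.5 0 0 255;34.5 -5.5 0 0 255;35 -5 0 0 255;0 0 0 0.044 255;0 0 0 0 255;0 0 0 0 255"}}

```text
time_s: 14.1
tool_pos: [0.4813, 0.2096, 0.2086]
tool_rot: [-180.0, 0.1, 87.0]
force: [0.7, -0.2, -2.1]
grip_width: 0.0236
grasp_force: 40.0
```

{"method": "arm_command", "body": {"series": "0 0 0 0 255"}}

```text
time_s: 14.18
tool_pos: [0.4816, 0.2088, 0.2088]
tool_rot: [-180.0, 0.1, 86.8]
force: [-0.2, -0.5, -2.4]
grip_width: 0.0239
grasp_force: 40.0
```

{"method": "arm_command", "body": {"series": "0 0 30 0 255;0 0 35 0 255;0 0 30 0 255;0 0 20 0 255;0 0 8 0 255;0 0 4 0 255;0 0 0 0 255;0 0 0 0 255"}}

```text
time_s: 14.85
tool_pos: [0.4821, 0.2111, 0.0837]
tool_rot: [179.9, -0.0, 86.9]
force: [-0.0, 1.9, -2.3]
grip_width: 0.024
grasp_force: 40.0
```

{"method": "arm_command", "body": {"series": "0 0 3 0 255;0 0 0 0 255;0 0 0 0 255"}}

```text
time_s: 15.1
tool_pos: [0.4814, 0.2111, 0.0802]
tool_rot: [179.9, 0.0, 87.0]
force: [0.8, 0.2, -1.9]
grip_width: 0.0239
grasp_force: 40.0
```

{"method": "arm_command", "body": {"series": "-2 0 1 0 255;0 0 1 0 255;0 0 0 0 255;0 0 0 0 255"}}

```text
time_s: 15.43
tool_pos: [0.4808, 0.209, 0.0775]
tool_rot: [180.0, 0.0, 87.0]
force: [-0.3, -0.1, -1.7]
grip_width: 0.0237
grasp_force: 40.0
```

{"method": "arm_command", "body": {"series": "0 0 0 0 180;0 0 0 0 100;0 0 0 0 0;0 0 0 0 0;0 0 0 0 0;0 0 0 0 0;0 0 0 0 0;0 0 -20 0 0;0 0 -30 0 0;-26 -1 0 0 0;-26 -1 0 0 0;-25 -1 0 0 0;0 0 0 0 0;0 0 0 0 0"}}

```text
time_s: 16.6
tool_pos: [0.4739, 0.1307, 0.1275]
tool_rot: [180.0, 0.1, 86.8]
force: [-0.1, 1.0, -0.9]
grip_width: 0.0867
grasp_force: 0.0
```

```bash
python3 - <<'E'
from h import *
o=telemetry.get_obs(); im=cams.read_camera('wrist'); t=cams.read_camera('top')
cv2.imwrite('pics/w5.png',np.hstack([im,cv2.resize(t[170:275,160:260],None,fx=2.2,fy=4,interpolation=cv2.INTER_CUBIC)])); print(o['time_s'],o['tool_pos'],o['tool_rot'])
E
```

```text
16.6 [0.4738712  0.13072684 0.12754121] [1.79977669e+02 5.76612712e-02 8.67593731e+01]
```

View pics/w5.png

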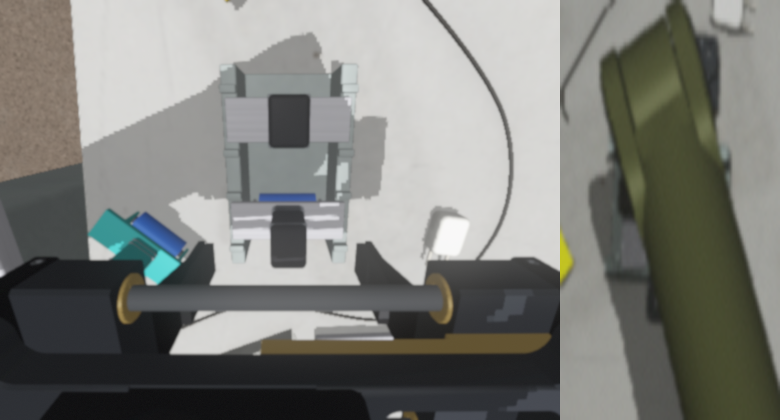

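The first roller is seated between its stops at (288,120). The second handle at (289,235) lies centred between the fingers. I'll go down and grasp it.

{"method": "arm_command", "body": {"series": "0 1 25 0 0;0 0 15 0 0;0 0 10 0 0;0 0 0 0 120;0 0 0 0 255;0 0 0 0 255;0 0 0 0 255;0 0 0 0 255;0 0 0 0 255;0 0 0 0 255;0 0 0 0 255;0 0 0 0 255;0 0 0 0 255;0 0 0 0 255;0 0 0 0 255"}}

```text
time_s: 17.95
tool_pos: [0.4749, 0.1322, 0.0776]
tool_rot: [180.0, 0.0, 87.0]
force: [0.7, 0.3, -0.2]
grip_width: 0.0237
grasp_force: 40.0
```

{"method": "arm_command", "body": {"series": "0 0 0 0 255"}}

```text
time_s: 18.03
tool_pos: [0.4749, 0.1322, 0.0776]
tool_rot: [180.0, 0.0, 87.0]
force: [0.7, -0.6, 0.2]
grip_width: 0.0235
grasp_force: 40.0
```

{"method": "arm_command", "body": {"series": "0 0 -15 0 255;0 0 -25 0 255;0 0 -30 0 255;0 0 -30 0 255;0 0 -30 -0.045 255;-28 10.3 0 0 255;-28 10.3 0 0 255;-28 10.3 0 0 255;-28 10.3 0 0 255;-28 10.3 0 0 255;-28 10.3 0 0 255;-28 10.3 0 0 255;0 0 25 0 255;0 0 30 0 255;0 0 30 0 255;0 0 25 0 255;0 0 10 0 255;0 0 4 0 255;0 0 0 0 255;0 0 0 0 255"}}

```text
time_s: 19.7
tool_pos: [0.5463, -0.0642, 0.0848]
tool_rot: [179.9, 0.0, 89.6]
force: [1.3, 0.3, -2.2]
grip_width: 0.0235
grasp_force: 40.0
```

{"method": "arm_command", "body": {"series": "0 0 1.5 0 255;0 0 0 0 255;0 0 0 0 255"}}

```text
time_s: 19.95
tool_pos: [0.5459, -0.0644, 0.083]
tool_rot: [179.9, 0.0, 89.5]
force: [-0.1, 0.2, -2.9]
grip_width: 0.0236
grasp_force: 40.0
```

{"method": "arm_command", "body": {"series": "0 0 0.5 0 255;0 0 0 0 255;0 0 0 0 255"}}

```text
time_s: 20.2
tool_pos: [0.5453, -0.0643, 0.0817]
tool_rot: [180.0, 0.0, 89.5]
force: [0.1, -0.0, -3.0]
grip_width: 0.0238
grasp_force: 40.0
```

{"method": "arm_command", "body": {"series": "0 0 0.8 0 255;0 0 0 0 255;0 0 0 0 255"}}

```text
time_s: 20.45
tool_pos: [0.5453, -0.0644, 0.081]
tool_rot: [180.0, 0.0, 89.5]
force: [-0.8, -0.6, 0.4]
grip_width: 0.024
grasp_force: 40.0
```

{"method": "arm_command", "body": {"series": "0 0 0.7 0 255;0 0 0 0 255;0 0 0 0 255"}}

```text
time_s: 20.7
tool_pos: [0.5454, -0.0643, 0.0804]
tool_rot: [180.0, 0.0, 89.5]
force: [-1.2, 0.3, 2.4]
grip_width: 0.0235
grasp_force: 40.0
```

{"method": "arm_command", "body": {"series": "0 0 0.7 0 255;0 0 0 0 255;0 0 0 0 255"}}

```text
time_s: 20.95
tool_pos: [0.5454, -0.0643, 0.0798]
tool_rot: [180.0, 0.0, 89.5]
force: [-1.8, -0.2, 4.6]
grip_width: 0.0241
grasp_force: 40.0
```

{"method": "arm_command", "body": {"series": "-5 0 0 0 255;-5 0 0 0 255;0 0 0 0 255"}}

```text
time_s: 21.2
tool_pos: [0.5453, -0.0749, 0.0796]
tool_rot: [180.0, 0.0, 89.5]
force: [-1.8, 0.9, 6.6]
grip_width: 0.0239
grasp_force: 40.0
```

{"method": "arm_command", "body": {"series": "-5 0 0 0 255;-5 0 0 0 255;0 0 0 0 255"}}

```text
time_s: 21.45
tool_pos: [0.5452, -0.0854, 0.0794]
tool_rot: [180.0, 0.0, 89.5]
force: [-2.2, 0.7, 5.0]
grip_width: 0.0235
grasp_force: 40.0
```

{"method": "arm_command", "body": {"series": "-5 0 0 0 255;-5 0 0 0 255;0 0 0 0 255"}}

```text
time_s: 21.7
tool_pos: [0.5451, -0.0956, 0.0794]
tool_rot: [180.0, 0.0, 89.5]
force: [-1.8, 1.4, 5.3]
grip_width: 0.0234
grasp_force: 40.0
```

{"method": "arm_command", "body": {"series": "-5 0 0 0 255;-5 0 0 0 255;0 0 0 0 255"}}

```text
time_s: 21.95
tool_pos: [0.545, -0.1057, 0.0795]
tool_rot: [180.0, 0.0, 89.5]
force: [-1.6, 0.9, 5.7]
grip_width: 0.0236
grasp_force: 40.0
```

{"method": "arm_command", "body": {"series": "-5 0 0 0 255;-5 0 0 0 255;0 0 0 0 255"}}

```text
time_s: 22.2
tool_pos: [0.545, -0.1158, 0.0796]
tool_rot: [180.0, 0.1, 89.5]
force: [-2.7, 1.8, 5.8]
grip_width: 0.0235
grasp_force: 40.0
```

{"method": "arm_command", "body": {"series": "-5 0 0 0 255;-5 0 0 0 255;0 0 0 0 255"}}

```text
time_s: 22.45
tool_pos: [0.5449, -0.1259, 0.0796]
tool_rot: [180.0, 0.1, 89.5]
force: [-2.6, 0.6, 6.4]
grip_width: 0.0241
grasp_force: 40.0
```

{"method": "arm_command", "body": {"series": "-5 0 0 0 255;-5 0 0 0 255;0 0 0 0 255"}}

```text
time_s: 22.7
tool_pos: [0.5448, -0.1359, 0.0797]
tool_rot: [180.0, 0.1, 89.5]
force: [-1.5, 0.6, 6.8]
grip_width: 0.024
grasp_force: 40.0
```

{"method": "arm_command", "body": {"series": "-5 0 0 0 255;-5 0 0 0 255;0 0 0 0 255"}}

```text
time_s: 22.95
tool_pos: [0.5447, -0.146, 0.0796]
tool_rot: [180.0, 0.1, 89.5]
force: [-1.9, -0.0, 6.0]
grip_width: 0.0234
grasp_force: 40.0
```

{"method": "arm_command", "body": {"series": "-5 0 0 0 255;-5 0 0 0 255;0 0 0 0 255"}}

```text
time_s: 23.2
tool_pos: [0.5446, -0.1561, 0.0795]
tool_rot: [180.0, 0.1, 89.5]
force: [-1.4, 0.8, 5.6]
grip_width: 0.0237
grasp_force: 40.0
```

{"method": "arm_command", "body": {"series": "-5 0 0 0 255;-5 0 0 0 255;0 0 0 0 255"}}

```text
time_s: 23.45
tool_pos: [0.5446, -0.166, 0.0795]
tool_rot: [180.0, 0.1, 89.4]
force: [-1.5, 0.8, 4.5]
grip_width: 0.0237
grasp_force: 40.0
```

{"method": "arm_command", "body": {"series": "-5 0 0 0 255;-5 0 0 0 255;0 0 0 0 255"}}

```text
time_s: 23.7
tool_pos: [0.5445, -0.176, 0.0795]
tool_rot: [180.0, 0.1, 89.5]
force: [-1.9, 0.6, 5.5]
grip_width: 0.0238
grasp_force: 40.0
```

{"method": "arm_command", "body": {"series": "-5 0 0 0 255;-5 0 0 0 255;0 0 0 0 255"}}

```text
time_s: 23.95
tool_pos: [0.5444, -0.186, 0.0795]
tool_rot: [180.0, 0.1, 89.5]
force: [-1.7, 0.8, 4.9]
grip_width: 0.0238
grasp_force: 40.0
```

{"method": "arm_command", "body": {"series": "-5 0 0 0 255;-5 0 0 0 255;0 0 0 0 255"}}

```text
time_s: 24.2
tool_pos: [0.5443, -0.196, 0.0796]
tool_rot: [180.0, 0.1, 89.5]
force: [-2.3, 0.2, 6.8]
grip_width: 0.0238
grasp_force: 40.0
```

{"method": "arm_command", "body": {"series": "-5 0 0 0 255;-5 0 0 0 255;0 0 0 0 255;0 0 0 0 255"}}

```text
time_s: 24.53
tool_pos: [0.5442, -0.2061, 0.0797]
tool_rot: [180.0, 0.1, 89.5]
force: [-1.9, 0.7, 6.3]
grip_width: 0.0238
grasp_force: 40.0
```

Roller 2 reads 4.5–6.8 N at constant height. That is about 0.4–0.6 mm including arm give, well under a millimetre, so it runs true too. It goes back to the grey −y bay.

{"method": "arm_command", "body": {"series": "0 0 -20 0 255;0 0 -30 0 255;0 0 -40 0 255;0 0 -40 0 255;33.7 -7.1 0 0 255;33.7 -7.1 0 0 255;33.7 -7.1 0 0 255;33.7 -7.1 0 0 255;33.7 -7.1 0 0 255;33.7 -7.1 0 0 255;33.7 -7.1 0 0 255;33.7 -7.1 0 0 255;33.7 -7.1 0 0 255;33.7 -7.1 0 0 255;0 0 0 0.044 255;0 0 0 0 255;0 0 0 0 255;0 0 0 0 255"}}

```text
time_s: 26.03
tool_pos: [0.4761, 0.1314, 0.2086]
tool_rot: [-180.0, 0.1, 86.9]
force: [0.4, -0.4, -2.3]
grip_width: 0.0238
grasp_force: 40.0
```

```bash
python3 - <<'E'
from h import *
o=telemetry.get_obs(); print(o['time_s'],o['tool_pos'],o['tool_rot'],o['force'])
C=cam('wrist',o); im=cams.read_camera('wrist'); cv2.imwrite('pics/w6.png',im)
E
```

```text
26.0333 [0.47610537 0.13136031 0.20863912] [-1.79971433e+02  5.20364505e-02  8.69249786e+01] [ 0.40371355 -0.43239767 -2.31275606]
```

View pics/w6.png

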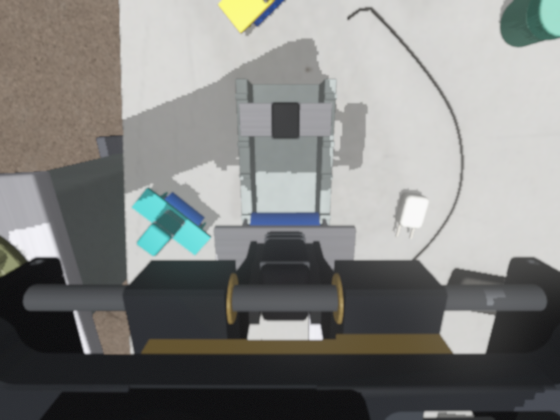

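The held roller hangs square above the empty −y bay, with its plate at (285,240). The first roller sits properly at (286,120). I'll lower it.

{"method": "arm_command", "body": {"series": "0 0 30 0 255;0 0 35 0 255;0 0 30 0 255;0 0 20 0 255;0 0 8 0 255;0 0 4 0 255;0 0 0 0 255;0 0 0 0 255"}}

```text
time_s: 26.75
tool_pos: [0.477, 0.1333, 0.0835]
tool_rot: [179.9, -0.0, 87.0]
force: [-0.2, 0.1, -1.4]
grip_width: 0.0239
grasp_force: 40.0
```

{"method": "arm_command", "body": {"series": "0 0 2 0 255;0 0 0 0 255;0 0 0 0 255"}}

```text
time_s: 27.0
tool_pos: [0.4764, 0.1333, 0.0811]
tool_rot: [179.9, 0.0, 87.0]
force: [0.0, -0.4, -2.9]
grip_width: 0.0233
grasp_force: 40.0
```

{"method": "arm_command", "body": {"series": "-1.8 0 1.5 0 255;0 0 1.5 0 255;0 0 0 0 255;0 0 0 0 255"}}

```text
time_s: 27.33
tool_pos: [0.476, 0.1312, 0.0776]
tool_rot: [180.0, 0.0, 87.0]
force: [-0.2, -1.1, -0.2]
grip_width: 0.0241
grasp_force: 40.0
```

{"method": "arm_command", "body": {"series": "0 0 0 0 180;0 0 0 0 100;0 0 0 0 0;0 0 0 0 0;0 0 0 0 0;0 0 0 0 0;0 0 0 0 0;0 0 -20 0 0;0 0 -30 0 0;0 0 -30 0 0;0 0 -30 0 0;0 0 -30 0 0;-20 0 -20 0 0;-30 0 0 0 0;-30 0 0 0 0;0 0 0 0 0;0 0 0 0 0"}}

```text
time_s: 28.75
tool_pos: [0.4715, 0.0497, 0.2373]
tool_rot: [180.0, 0.0, 86.8]
force: [-0.1, 1.4, 0.0]
grip_width: 0.0873
grasp_force: 0.0
```

```bash
python3 - <<'E'
from h import *
o=telemetry.get_obs(); print(o['time_s'],o['tool_pos'],o['tool_rot'],o['force'])
C=cam('wrist',o); im=cams.read_camera('wrist'); cv2.imwrite('pics/w7.png',im)
P=[(482,208.5,118),(476,131.5,118)]
print(proj(np.array(P)/1000,C))
E
```

```text
28.75 [0.47152355 0.04968822 0.23729372] [1.79993684e+02 3.72832761e-02 8.67757685e+01] [-0.09287957  1.39433146  0.01268677]
[[286.80114839  20.13278865]
 [284.78535133 115.97219984]]
```

View pics/w7.png

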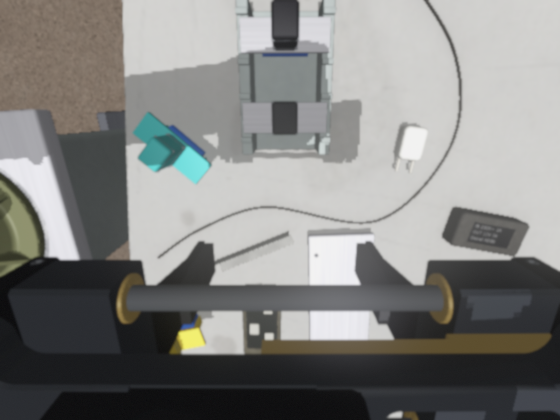

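Both rollers hang flat in the grey bays, with handles at (285,22) and (284,117) as predicted, and the gripper is clear. Handing in.

```bash
python3 -c "
from cell import env
print(env.sign_off())"
```

```text
the job is handed in; nothing more can be done
None
```

I rolled each roller about 140 mm (about 1.7 turns) at roughly 7–9 N; both rose and fell by about half a millimetre, so I hung both back in the grey stand and handed in at about 29 s (no verdict was returned).

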